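# Hang the bin on the cleat board and lock it

## Task

Hang the small plywood bin on the upright board: lean its top in toward the board (about 15 degrees), bring the angled strip on its back over the board's cleat, then lower it and let it come down flat and upright, fully home and centred on the cleat. Let go of it, and only then swing the board's keeper bar all the way down over the bin's back so that it cannot lift off. Leave the pot, the mug and the tape where they are.

Things in the scene. Friction and masses are not known exactly. Their poses are not given: they have to be found in the camera images.
- board: fixed upright plywood board on a foot, 270 mm wide, 300 mm tall, carrying a wooden cleat, a batten and a keeper bar. Origin: on its front face, mid-width, at bench level; -x points out of the face toward the robot, y along the board to the robot's left, z up
- cleat_lip (a point): front top edge of the cleat, mid-width, 171 mm above the bench. The cleat is 170 mm wide, 47 mm tall and stands 22 mm out from the face; its top is cut at 45 degrees: a 3 mm flat lip at the front, then falling back to 152 mm above the bench at the face, which leaves a V-groove open upward between lip and board
- batten (a point): mid-width on the front of the plain batten below the cleat, also 22 mm out from the face, 62 to 90 mm above the bench; the lower part of the hung bin's back rests against it
- bin_middle (a point): the loose bin, 45 mm above the middle of its underside; its x runs from its front to its back, y across its width, z up. Open-topped plywood, 90 mm deep (x), 150 mm wide (y), walls 80 mm tall and 6 mm thick, back plate 120 mm tall, 0.2 to 0.45 kg; starts upright on the bench, its back roughly away from the robot
- bin_handle (a point): grip point of the bin's handle, 59 mm in front of its middle, 105 mm above its underside. The handle is a flat wooden tab, 80 mm wide (y), 9 mm thick, rising 60 mm from the top of the front wall, leaning 32 degrees from vertical outward (along [-0.530, 0, 0.848] in the bin's axes): pinch it across its thickness, fingers pointing down along the tab
- bin_strip (a point): mid-width on the tip (lower rear edge) of the strip along the top of the bin's back: 65 mm behind its middle, 92 mm above its underside, 124 mm behind the handle point. The strip is 150 mm wide, 20 mm thick, 28 mm tall; its underside is cut at 45 degrees, the 3 mm tip lowest. Hung home, this point is 2 mm in front of the board's face, 157 mm above the bench
- keeper (a joint): keeper bar on the board's face, turning about an axis square to it: 0 pointing straight up, growing as it swings toward the bin's place (board's +y), 1.571 (its stop) when level, 4 mm above the back of the hung bin; a bin not home blocks it. Starts at -0.25 to 0.25; stiff pivot, stays where it is left, 1 to 3 N at the peg moves it
- keeper_pivot (a point): pivot of the keeper bar, 110 mm to the -y side of the board's middle, 200 mm above the bench, 16 mm in front of the face (front of the bar). The bar is 22 mm wide, 12 mm thick and reaches 111 mm beyond the pivot
- keeper_peg (a point): middle of the round steel peg, 16 mm across, that stands out of the bar 100 mm from the pivot, square to the board, from 16 to 62 mm in front of the face (this point 39 mm): push it, or take it, to swing the bar
- clay_pot_mid (a point): small empty terracotta pot, 66 mm across, 58 mm tall; the point is its centre; leave it alone
- cup_mid (a point): mug with a handle, 78 mm across without the handle, 90 mm tall; the point is half-way up; leave it alone
- tape_roll_mid (a point): roll of tape lying flat, 100 mm across, 48 mm tall; the point is its centre; leave it alone

How it is judged:
By the outcome, as a careful person would: the job done as asked, in the order asked, and still so for the second after the job is handed in, with the robot touching nothing.
It also fails if it takes over 54 s, if anything falls off the work surface, if the arm or the gripper's body presses on something with over 40 N, if the wrist force passes 120 N, or if a joint passes its speed limit or range.

## Robot

A 6-joint arm with a two-finger parallel gripper is mounted at the origin on a cart in front of the work surface, level with it; the furniture and walls round the work are solid. World frame = base frame: x ahead of the robot, y to its left, z up, the work surface at z = 0. Lengths are in m, angles in rad, forces in N, time in s.
With the tool pointing down it reaches from about 0.275 to 0.825 m from the base axis. Payload 4.9 kg.
Tool frame: the origin (TCP) lies on the centre line of the jaws, within the pads' length; the fingertips stand 22 mm ahead of it and the grasp point (between the pads) lies 3 mm ahead of it; x points along the fingers, y is the direction in which the jaws open and shut, and the axes are right-handed (so a half turn about x gives the same grasp; the last joint's range is limited). The gripper opens to 85 mm and grips with 20 to 120 N. Pads are 22 mm wide; open, the fingers measure 114 mm over their backs; the gripper's body (76 mm by 85 mm) begins 54 mm behind the grasp point. The pads swing forward as they close: fully open they stand 13 mm farther back than shut.
Start: joints at [-1.237, 0.326, -0.193, 1.052, 0, 1.437], TCP at [0.248, -0.491, 0.253] pointing down, gripper open.
Joint ranges: [-2.65, 2.65], [-0.97, 1.79], [-1.3, 1.35], [-1.93, 2.1], [-1.47, 1.37], [-3.14, 3.14]. Speed limits (rad/s): [2.57, 2.57, 3.14, 3.14, 3.14, 3.14].

## Interface

Orientations are given as a unit quaternion [w, x, y, z].
In Python, from station import env gives the robot as it stands. The module is installed in compiled form; this text tells all that it offers.
- The arm moves only by the shell command python3 -m pendant 'ROWS' [FORCE]. ROWS is JSON, a list that holds one entry, the list of rows, each a list of 7 numbers: the finger opening in cm, from 0 to 8.54, then the shift along the tool's x, y, z in cm, then the turn, a rotation vector about the tool's x, y, z in degrees. A call has 1 to 5 rows; each row is the pose to reach, as a shift and turn from the pose measured when the call began, along the tool's axes at that moment; what a row does not reach only later rows make up. A row lasts 1/12 s, in which the tool goes at most 41.7 mm and 7.16 degrees, less where a joint would pass 70% of its speed; a pose out of reach is approached as far as the arm can. A call with a gripper value outside its range is refused whole. The fingers move at their own pace and stop on an object; FORCE is the grip in N (left out, the last holds). Time passes only in rows, so rows that repeat a pose let the fingers close. It gives the time, the measured TCP pose, the force and the opening at its end, in the units of the state.
- env.sense(): the state, without advancing time (a new reading comes with each control period).
- env.grab_frame(name): name is "scene" or "side" or "wrist"; returns a dict with "color" (400x640x3 uint8, red, green, blue), "range_z" (400x640 float32, m along the optical axis (not along the pixel's ray), 0 where there is no reading), "fx", "fy", "cx", "cy" (pixels), "k1" (the pictures are not rectified: a ray, as slopes to the right and down, at radius r is drawn at 1 + k1 r^2 times it, then the intrinsics apply), "origin" and "rotation" of the camera in the world. Camera axes: x right, y down, z forward; pixel columns grow to the right and rows downward; lengths in m; the calibration is good to about 2 mm. A picture is of the moment at which its call begins.
- env.job_done(): hands the job in, once; it reports no verdict.
The state is a dict: "time_s": time; "joint_positions": joint angles; "qd": joint speeds; "joint_torque": joint torques, N m; "eef_pos": TCP position; "eef_rot": TCP orientation; "ft_force": force on the tool from outside, world axes, zero at the start; "torque": the same for the moment, N m; "width": finger opening in m.
Only numpy, scipy, OpenCV 4.12 (cv2) and the standard library are available. Lean on these libraries where they do the work, as an engineer would, in place of code of your own. Each camera call takes 0.05 s, during which the arm holds its last target.

## Working session

There is one attempt and no reset: what is moved stays moved. The work goes in short steps, Python scripts to look and compute and a shell command to move; the robot and the scene stay as the last step left them, time stands still between calls to the robot, and variables do not carry over. Pictures are saved under pics/ and viewed, and the job is handed in when it is done.

```bash
ls; mkdir -p pics
cat > h.py <<'E'
import numpy as np, cv2
from station import env
from scipy.spatial.transform import Rotation as R
def rot(q): return R.from_quat([q[1],q[2],q[3],q[0]])
def grab(n,save=None):
    f=env.grab_frame(n)
    if save: cv2.imwrite('pics/'+save+'.png',f['color'][:,:,::-1])
    np.savez('/tmp/'+n+'.npz',**{k:np.array(v) for k,v in f.items()})
    return f
def cloud(f):
    K=np.array([[float(f['fx']),0,float(f['cx'])],[0,float(f['fy']),float(f['cy'])],[0,0,1]])
    v,u=np.mgrid[0:400,0:640]
    p=np.stack([u,v],-1).reshape(-1,1,2).astype(np.float64)
    # undistort: xd = x(1+k1 r^2)
    n=cv2.undistortPointsIter(p,K,np.array([float(f['k1']),0,0,0,0.]),None,None,(3,50,1e-9)).reshape(400,640,2)
    z=np.array(f['range_z'])[...,None]
    c=np.concatenate([n*z,z],-1)
    Rm=np.array(f['rotation']); Rm=Rm if Rm.shape==(3,3) else rot(Rm).as_matrix()
    w=c@Rm.T+np.array(f['origin'])
    w[z[...,0]==0]=np.nan
    return w
def load(n): return dict(np.load('/tmp/'+n+'.npz'))
E
python3 - <<'E'
from h import *
s=env.sense(); print({k:np.round(v,3) for k,v in s.items()})
for n in ['scene','side','wrist']:
    f=grab(n,n+'0'); print(n,np.round(f['origin'],3),np.round(f['rotation'],3).tolist(),f['fx'],f['k1'])
E
```

```text
pics
{'time_s': np.float64(0.0), 'joint_positions': array([-1.237,  0.327, -0.194,  1.052, -0.   ,  1.437]), 'qd': array([-0.001, -0.001,  0.001, -0.001, -0.   ,  0.   ]), 'joint_torque': array([ 0.0000e+00, -4.4340e+01,  2.6244e+01,  1.6000e-02, -0.0000e+00,
       -0.0000e+00]), 'eef_pos': array([ 0.248, -0.49 ,  0.252]), 'eef_rot': array([-0.163, -0.688, -0.165,  0.688]), 'ft_force': array([ 0.735, -0.268,  0.101]), 'torque': array([ 0.015, -0.012, -0.042]), 'width': np.float64(0.086)}
scene [0.032 0.788 0.731] [0.133, -0.202, 0.828, -0.506] 513.6641236189923 0.03675778547435927
side [ 0.207 -1.055  0.699] [-0.506, 0.845, -0.144, 0.091] 423.48033123654517 -0.02601095566561548
wrist [ 0.311 -0.459  0.373] [0.119, 0.843, -0.519, -0.075] 282.95209697367534 0.006396579557914193
```

View pics/scene0.png

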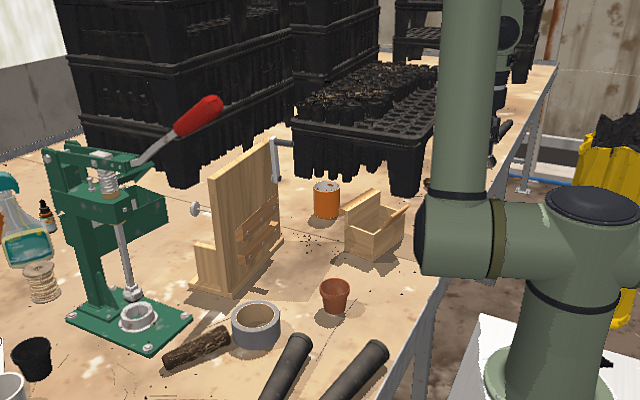

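View pics/side0.png

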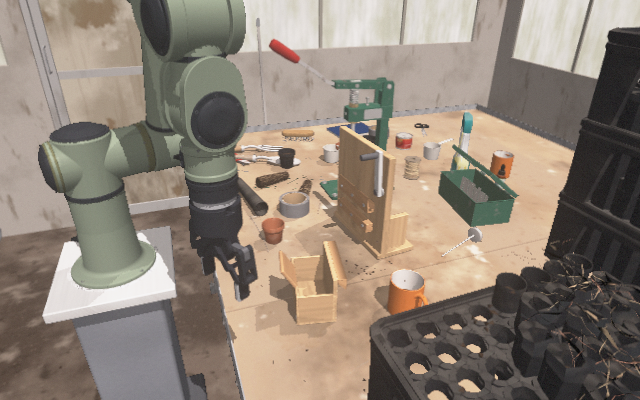

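View pics/wrist0.png

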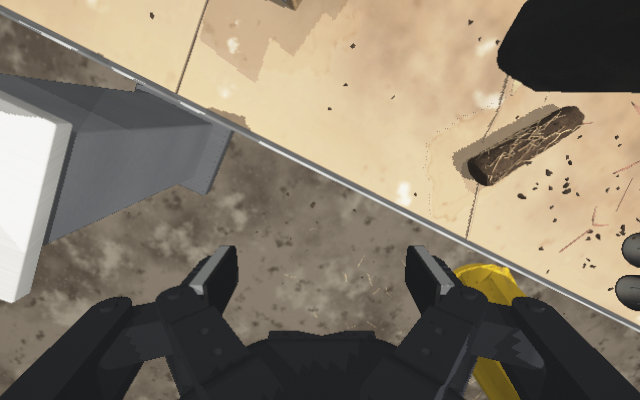

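The scene view shows the board around (240,220), bin (372,230), pot (335,295), mug (326,200) and tape (256,323). In the side view the board is at (367,190), bin (312,285) and mug (407,290), and the keeper points roughly up at (380,170).

Run:
```python
from h import *
px=dict(scene=dict(boardface=(245,215),bin=(372,240),pot=(335,290),mug=(326,190),tape=(256,318)),
side=dict(board=(365,165),bin=(315,300),mug=(407,285),pot=(273,230),peg=(368,158),bar=(379,175)))
W={}
for n in px:
    w=cloud(load(n)); W[n]=w
    for k,(u,v) in px[n].items(): print(n,k,np.round(w[v,u],3))
# top-down map  x 0.2..0.9, y -0.5..0.4, 2mm
img=np.zeros((450,450,3),np.uint8)
for n,ch in (('scene',2),('side',1)):
    w=W[n].reshape(-1,3); w=w[np.isfinite(w[:,0])]
    i=((0.95-w[:,0])/0.002).astype(int); j=((0.45-w[:,1])/0.002).astype(int)
    ok=(i>=0)&(i<450)&(j>=0)&(j<450)&(w[:,2]<0.4)&(w[:,2]>-0.02)
    z=np.clip(40+w[:,2]*650,0,255)
    np.maximum.at(img[:,:,ch],(i[ok],j[ok]),z[ok].astype(np.uint8))
cv2.imwrite('pics/top.png',img)
```

```text
scene boardface [ 0.677 -0.046  0.165]
scene bin [ 0.433 -0.225  0.067]
scene pot [ 0.446 -0.047  0.03 ]
scene mug [ 0.596 -0.297  0.137]
scene tape [0.566 0.091 0.009]
side board [ 0.683 -0.105  0.239]
side bin [ 0.442 -0.387  0.07 ]
side mug [ 0.677 -0.381  0.043]
side pot [ 0.431 -0.056  0.054]
side peg [ 0.645 -0.195  0.3  ]
side bar [nan nan nan]
```

View pics/top.png

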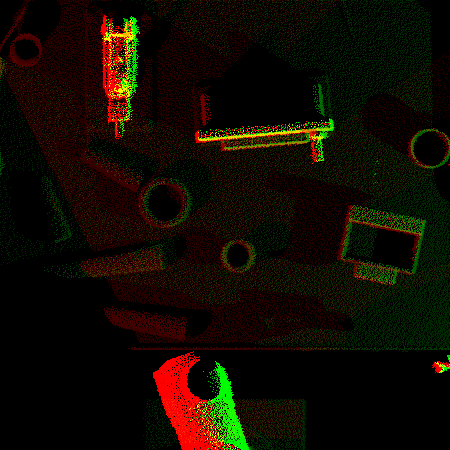

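The top-down map shows the bin at px (385,240), with its strip away from the robot, the board face at rows 125–150, and the peg at (317,148). I'll fit the box models to the clouds.

```bash
cat > fit.py <<'E'
from h import *
from scipy.optimize import least_squares
def box(p,lo,hi):
    lo=np.array(lo);hi=np.array(hi);c=(lo+hi)/2;h=(hi-lo)/2
    q=np.abs(p-c)-h
    return np.linalg.norm(np.maximum(q,0),axis=1)+np.minimum(q.max(1),0)
def cut(d,p,n,c): # intersect with halfspace n.p<=c
    n=np.array(n,float); L=np.linalg.norm(n); return np.maximum(d,(p@n-c)/L)
def sd_bin(p):  # origin underside middle
    D=[box(p,[-.045,-.075,0],[.045,.075,.006]),box(p,[-.045,-.075,0],[-.039,.075,.08]),
       box(p,[-.045,-.075,0],[.045,-.069,.08]),box(p,[-.045,.069,0],[.045,.075,.08]),
       box(p,[.039,-.075,0],[.045,.075,.12])]
    s=box(p,[.045,-.075,.092],[.065,.075,.12])
    # underside: tip 3mm lowest at rear x .062-.065 z .092 rising toward front: z>=.092+(.062-x)
    D.append(cut(s,p,[-1,0,-1],-(.062+.092)))
    a=np.array([-.530,0,.848]); nrm=np.array([.848,0,.53])
    q=p-np.array([-.059,0,.105]); q=np.stack([q@nrm,q[:,1],q@a],1)
    D.append(box(q,[-.0045,-.04,-.03],[.0045,.04,.03]))
    return np.min(D,axis=0)
def sd_board(p,th):
    D=[box(p,[0,-.135,0],[.018,.135,.3]),box(p,[-.022,-.085,.062],[0,.085,.09])]
    c=box(p,[-.022,-.085,.124],[0,.085,.171])
    D.append(cut(c,p,[1,0,1],-.019+.171))
    q=p-np.array([0,-.11,.2]); s,co=np.sin(th),np.cos(th)
    u=np.array([0,s,co]); v=np.array([0,co,-s])
    q=np.stack([q[:,0],q@v,q@u],1)
    D.append(box(q,[-.016,-.011,-.011],[-.004,.011,.111]))
    r=np.hypot(q[:,1],q[:,2]-.1)-.008
    D.append(np.maximum(r,np.abs(q[:,0]+.039)-.023))
    return np.min(D,axis=0)
def inv(p,x,y,yaw,z=0,pitch=0,roll=0):
    Rm=R.from_euler('ZYX',[yaw,pitch,roll]); return Rm.inv().apply(p-np.array([x,y,z]))
def crop(w,c,r,z0,z1):
    w=w.reshape(-1,3); w=w[np.isfinite(w[:,0])]
    return w[(np.hypot(w[:,0]-c[0],w[:,1]-c[1])<r)&(w[:,2]>z0)&(w[:,2]<z1)]
def fit_bin(w,x0,tilt=False,z0=.012,z1=.2,r=.12):
    for _ in range(4):
        p=crop(w,x0[:2],r,z0,z1)
        d=sd_bin(inv(p,*x0)); p=p[np.abs(d)<.02]
        s=least_squares(lambda x:sd_bin(inv(p,*x)),x0,loss='soft_l1',f_scale=.002); x0=s.x
    return s.x,len(p),np.median(np.abs(s.fun))
def fit_board(w,x0):
    for k in range(4):
        p=crop(w,x0[:2],.2,.03,.36)
        f=lambda x:sd_board(inv(p,*x[:3]),x[3])
        p=p[np.abs(f(x0))<(.03 if k==0 else .01)]
        s=least_squares(f,x0,loss='soft_l1',f_scale=.002); x0=s.x
    return s.x,len(p),np.median(np.abs(s.fun))
E
python3 - <<'E'
from fit import *
cl={n:cloud(load(n)) for n in('scene','side')}
cl['both']=np.concatenate([c.reshape(-1,3) for c in cl.values()])
for n,w in cl.items():
    a=fit_bin(w,[.46,-.315,-.2]); print(n,'bin',np.round(a[0],4),a[1:])
    for th in(-.1,.1):
        b=fit_board(w,[.69,-.075,-.08,th]); print(n,'board',np.round(b[0],4),b[1:])
s=env.sense(); print(np.round(rot(s['eef_rot']).as_matrix(),3))
E
```

```text
scene bin [ 0.4565 -0.3101 -0.2058] (3010, np.float64(0.0012386945952305977))
scene board [ 0.68   -0.0793  0.0911  0.0849] (7551, np.float64(0.0007567201644150257))
scene board [ 0.68   -0.0793  0.0911  0.0849] (7551, np.float64(0.0007567201668568814))
side bin [ 0.4597 -0.3128 -0.2001] (3077, np.float64(0.0011525344188817802))
side board [ 0.6817 -0.0801  0.0857  0.0749] (4944, np.float64(0.0008644348859693108))
side board [ 0.6731 -0.0814  0.1785  0.0111] (4892, np.float64(0.0026691353423607053))
both bin [ 0.4581 -0.3119 -0.2043] (6087, np.float64(0.0012622046654700084))
both board [ 0.6806 -0.0796  0.0915  0.0801] (12493, np.float64(0.0009637004226153729))
both board [ 0.6806 -0.0796  0.0915  0.0801] (12493, np.float64(0.0009637004184479131))
[[-0.     0.451 -0.893]
 [ 0.001 -0.893 -0.451]
 [-1.    -0.001 -0.   ]]
```

```bash
cat > plan.py <<'E'
from h import *
BIN=[.4581,-.3119,-.2035]; BRD=[.6808,-.0797,.0905]
def frame(x,y,yaw,z=0): return R.from_euler('z',yaw),np.array([x,y,z])
def toolrot(yaw,lean):  # lean = bin top toward +x (rad), tool held along the tab
    Rb=R.from_euler('ZY',[yaw,lean]).as_matrix()
    x=Rb@[.530,0,-.848]; y=Rb@[.848,0,.53]; 
    M=np.stack([x,y,np.cross(x,y)],1); return R.from_matrix(M/np.linalg.norm(M,axis=0))
def show(p,Rt,s=None):
    s=s or env.sense(); R0=rot(s['eef_rot']); p0=np.array(s['eef_pos'])
    d=R0.inv().apply(p-p0)*100; rv=np.degrees((R0.inv()*Rt).as_rotvec())
    n=max(np.linalg.norm(d)/4.17,np.linalg.norm(rv)/7.16)
    print('target',np.round(p,4),'shift cm',np.round(d,2),'turn',np.round(rv,2),'min rows %.1f'%n)
    return d,rv
E
python3 - <<'E'
from plan import *
Rt=toolrot(BIN[2],0); Rb,o=frame(*BIN)
g=o+Rb.apply([-.059,0,.105]); tx=Rt.as_matrix()[:,0]
print(g,np.round(Rt.as_matrix(),3).tolist())
tcp=g-.003*tx
show(tcp-.09*tx,Rt)
show(tcp-.09*tx+[0,0,.02],Rt)
E
```

```text
[ 0.40031745 -0.2999762   0.105     ] [[0.519, 0.831, -0.202], [-0.107, -0.171, -0.979], [-0.848, 0.53, -0.0]]
target [ 0.352  -0.29    0.1839] shift cm [  6.9  -13.19 -18.34] turn [-50.17  14.34  29.86] min rows 8.4
target [ 0.352  -0.29    0.2039] shift cm [  4.9  -13.19 -18.34] turn [-50.17  14.34  29.86] min rows 8.4
```

```bash
python3 -m pendant '[[[4,0.5,-1.5,-2.0,-5.6,1.6,3.3],[4,1.1,-2.9,-4.1,-11.1,3.2,6.6],[4,1.6,-4.4,-6.1,-16.7,4.8,9.9],[4,2.2,-5.9,-8.1,-22.3,6.4,13.3],[4,2.7,-7.3,-10.2,-27.9,8.0,16.6]]]'
python3 - <<'E'
from plan import *
Rt=toolrot(BIN[2],0); Rb,o=frame(*BIN)
g=o+Rb.apply([-.059,0,.105]); tx=Rt.as_matrix()[:,0]
show(g-.093*tx,Rt)
E
```

```text
time_s: 0.57
eef_pos: [0.3062, -0.3776, 0.2253]
eef_rot: [0.411, 0.69, 0.236, -0.547]
ft_force: [-0.4, 0.0, -0.1]
width: 0.0401
target [ 0.352  -0.29    0.1839] shift cm [ 4.18 -2.55 -9.53] turn [-22.     6.26  13.12] min rows 3.7
```

```bash
python3 -m pendant '[[[4,1.0,-0.6,-2.4,-5.5,1.6,3.3],[4,2.1,-1.3,-4.8,-11,3.1,6.6],[4,3.1,-1.9,-7.1,-16.5,4.7,9.8],[4,4.2,-2.6,-9.5,-22,6.3,13.1],[4,4.2,-2.6,-9.5,-22,6.3,13.1]]]'
python3 - <<'E'
from plan import *
from fit import *
Rt=toolrot(BIN[2],0); Rb,o=frame(*BIN)
g=o+Rb.apply([-.059,0,.105]); tx=Rt.as_matrix()[:,0]
show(g-.003*tx,Rt)
f=grab('wrist','w1'); w=cloud(f)
print(fit_bin(w,BIN), np.degrees(0))
E
```

```text
time_s: 0.98
eef_pos: [0.3495, -0.2831, 0.1793]
eef_rot: [0.578, 0.651, 0.282, -0.402]
ft_force: [-0.3, 1.4, -1.2]
width: 0.0398
target [ 0.3988 -0.2997  0.1075] shift cm [8.81 0.61 0.7 ] turn [-0.02 -0.5   0.22] min rows 2.1
(array([ 0.45557827, -0.31340624, -0.20399502]), 19852, np.float64(0.0007017675907225254)) 0.0
```

View pics/w1.png

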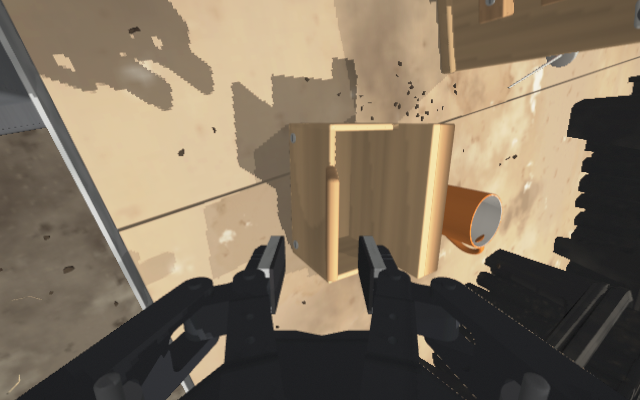

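The wrist picture shows the handle tab edge-on at (333,230), between the pads at x≈275 and 368. The bin is aligned with the gripper and the mug is clear at (475,215). I'll descend along the tab.

```bash
python3 -m pendant '[[[4,2.5,0.5,0.7,0,-0.5,0.2],[4,5,0.5,0.7,0,-0.5,0.2],[4,7.2,0.5,0.7,0,-0.5,0.2],[4,8.8,0.5,0.7,0,-0.5,0.2],[4,8.8,0.5,0.7,0,-0.5,0.2]]]'
python3 - <<'E'
from plan import *
BIN=[.457,-.3125,-.2035]
Rt=toolrot(BIN[2],0); Rb,o=frame(*BIN)
g=o+Rb.apply([-.059,0,.105]); tx=Rt.as_matrix()[:,0]
f=grab('side','s2'); 
show(g-.003*tx,Rt)
E
```

```text
time_s: 1.45
eef_pos: [0.3991, -0.3038, 0.1073]
eef_rot: [0.58, 0.65, 0.277, -0.406]
ft_force: [-0.6, 0.6, 0.5]
width: 0.0397
target [ 0.3977 -0.3003  0.1075] shift cm [-0.04 -0.16 -0.29] turn [-0.16  0.16  0.12] min rows 0.1
```

View pics/s2.png

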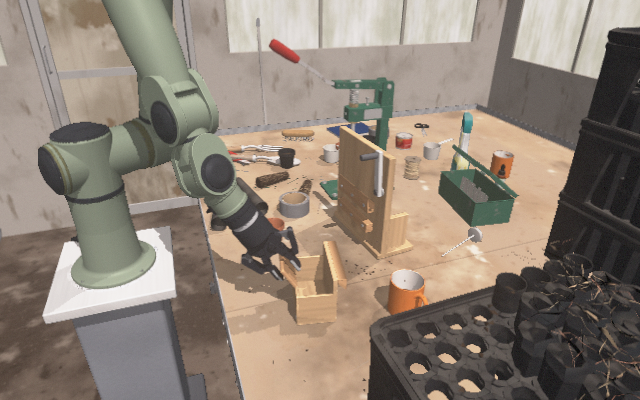

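The fingers straddle the tab at (285,265). I'll close on it.

```bash
python3 -m pendant '[[[2,-0.05,-0.15,-0.3,0,0,0],[0.5,-0.05,-0.15,-0.3,0,0,0],[0,-0.05,-0.15,-0.3,0,0,0],[0,-0.05,-0.15,-0.3,0,0,0],[0,-0.05,-0.15,-0.3,0,0,0]]]' 80
python3 -m pendant '[[[0,0,0,0,0,0,0],[0,0,0,0,0,0,0],[0,0,0,0,0,0,0]]]' 80
python3 - <<'E'
from plan import *
from fit import *
f=grab('side','s3'); g=grab('scene'); print(fit_bin(cloud(f),BIN),fit_bin(cloud(g),BIN))
s=env.sense();print(s['eef_pos'],s['ft_force'],s['torque'])
M=rot(s['eef_rot']).as_matrix();print(np.round(M,3).tolist(), 'yaw',np.arctan2(M[0,2],-M[1,2]),'tilt of x',np.degrees(np.arcsin(-M[2,0])))
E
```

```text
time_s: 1.92
eef_pos: [0.3983, -0.301, 0.1093]
eef_rot: [0.58, 0.65, 0.276, -0.405]
ft_force: [-1.4, 0.9, 7.1]
width: 0.0079
time_s: 2.17
eef_pos: [0.3977, -0.3011, 0.1094]
eef_rot: [0.58, 0.65, 0.276, -0.406]
ft_force: [-4.2, 1.3, 4.3]
width: 0.0083
(array([ 0.45776262, -0.31302678, -0.20169988]), 3205, np.float64(0.0011335145028630311)) (array([ 0.45477553, -0.31031941, -0.20708411]), 3080, np.float64(0.0013223670133309749))
[ 0.39786994 -0.30119323  0.10936828] [-4.54375666  0.48878144  4.16403336] [ 0.18449443  1.12395563 -0.07483941]
[[0.518, 0.83, -0.207], [-0.112, -0.174, -0.978], [-0.848, 0.53, 0.003]] yaw -0.2083144726832451 tilt of x 57.99204377194882
```

```bash
python3 -m pendant '[[[0,-1.5,0.9,0,0,0,0],[0,-4,2.5,0,0,0,0],[0,-6.8,4.2,0,0,0,0],[0,-9.5,5.9,0,0,0,0],[0,-11.5,7.2,0,0,0,0]]]' 
python3 -m pendant '[[[0,-0.4,0.3,0,0,0,0],[0,-0.4,0.3,0,0,0,0],[0,-0.4,0.3,0,0,0,0]]]'
python3 - <<'E'
from plan import *
from fit import *
f=grab('side','s4'); g=grab('scene')
s=env.sense();p=np.array(s['eef_pos']);print(p,s['ft_force'],s['torque'])
M=rot(s['eef_rot']).as_matrix();yaw=np.arctan2(M[0,2],-M[1,2])
for w in(cloud(f),cloud(g)):
    for x0 in ([BIN[0],BIN[1],yaw,p[2]-.108,0,0],):
        a=fit_bin(w,x0,z0=.07,z1=.4,r=.14); print(np.round(a[0],4),a[1:])
E
```

```text
time_s: 2.68
eef_pos: [0.3979, -0.3005, 0.2468]
eef_rot: [0.58, 0.65, 0.276, -0.406]
ft_force: [0.3, -1.0, -3.4]
width: 0.0083
time_s: 2.93
eef_pos: [0.3976, -0.2997, 0.2501]
eef_rot: [0.58, 0.65, 0.277, -0.406]
ft_force: [-1.1, 0.5, -3.2]
width: 0.0081
[ 0.39722048 -0.29910784  0.2489673 ] [-0.00422292 -0.10563382 -4.03259873] [0.2514417  1.16603762 0.02234105]
[ 0.4532 -0.3107 -0.2078  0.1437  0.0437 -0.0011] (4180, np.float64(0.001020156816773683))
[ 0.4518 -0.308  -0.2042  0.1409  0.0305  0.0035] (3650, np.float64(0.001185970905553651))
```

View pics/s4.png

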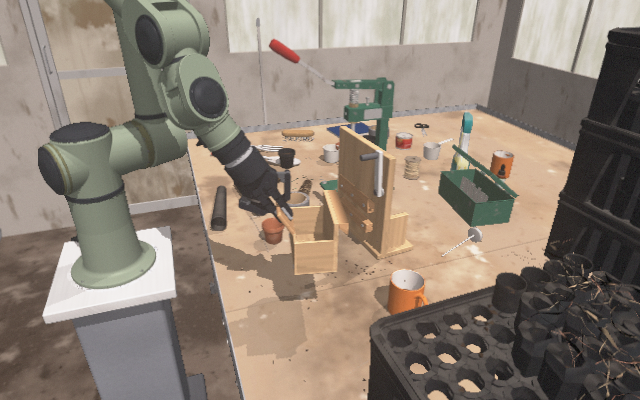

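The bin hangs from the gripper with about 2° of forward sag, well clear of the bench (side view, bin at (315,240)). Next I'll work out the bin-in-tool transform and the waypoints.

```bash
cat >> plan.py <<'E'
def binmat(x,y,yaw,z=0,pitch=0,roll=0):
    T=np.eye(4);T[:3,:3]=R.from_euler('ZYX',[yaw,pitch,roll]).as_matrix();T[:3,3]=[x,y,z];return T
def toolmat(s):
    T=np.eye(4);T[:3,:3]=rot(s['eef_rot']).as_matrix();T[:3,3]=s['eef_pos'];return T
import json,os
def saveT(T): json.dump(np.array(T).tolist(),open('/tmp/T.json','w'))
def loadT(): return np.array(json.load(open('/tmp/T.json')))
def goal(tx,ty,tz,lean,dyaw=0): # tip in board frame -> TCP pose
    B=np.eye(4);B[:3,:3]=R.from_euler('z',BRD[2]).as_matrix();B[:3,3]=[BRD[0],BRD[1],0]
    L=np.eye(4);L[:3,:3]=R.from_euler('ZY',[dyaw,lean]).as_matrix()
    L[:3,3]=np.array([tx,ty,tz])-L[:3,:3]@[.065,0,.092]
    G=B@L@np.linalg.inv(loadT())
    return G[:3,3],R.from_matrix(G[:3,:3])
def inboard(b): # bin fit [x,y,yaw,z,pitch,roll] -> tip in board frame
    T=binmat(*b); t=T@[.065,0,.092,1]
    d=R.from_euler('z',BRD[2]).inv().apply(t[:3]-[BRD[0],BRD[1],0])
    return np.round(d*1000,1),'dyaw,lean,roll deg',np.round(np.degrees([b[2]-BRD[2],b[4],b[5]]),2)
E
python3 - <<'E'
from plan import *
s=env.sense()
b=binmat(.4525,-.3094,-.206,.1423,.037,.0)
T=np.linalg.inv(toolmat(s))@b; saveT(T)
print('handle in tool mm',(T@[-.059,0,.105,1])[:3]*1000)
print(inboard([.4525,-.3094,-.206,.1423,.037,.0]))
show(*goal(-.09,0,.24,.037))
show(*goal(-.09,0,.24,.262))
E
```

```text
handle in tool mm [ 0.22230868  1.20035574 -1.2354556 ]
(array([-182.7, -228.1,  231.8]), 'dyaw,lean,roll deg', array([-16.99,   2.12,   0.  ]))
target [ 0.4672 -0.1003  0.2571] shift cm [  0.75   2.75 -20.9 ] turn [-14.44   8.95  -0.  ] min rows 5.1
target [ 0.4741 -0.0997  0.2845] shift cm [ -1.23   4.76 -21.1 ] turn [-15.4    7.26 -12.79] min rows 5.2
```

```bash
python3 -m pendant '[[[0,-0.2,0.5,-1.8,-1.5,0.7,-1.3],[0,-0.4,1.4,-5.2,-4,1.8,-3.5],[0,-0.7,2.3,-9,-6.8,3.1,-5.7],[0,-0.9,3.2,-13,-9.7,4.6,-8],[0,-1.1,4,-16.5,-12.5,5.9,-10.3]]]'
python3 -m pendant '[[[0,0,0.8,-3.2,-2,0.9,-1.7],[0,0,1,-4.2,-2.9,1.3,-2.5],[0,0,1,-4.2,-2.9,1.3,-2.5]]]'
cat > look.py <<'E'
from plan import *
from fit import *
import sys
s=env.sense(); print('t',s['time_s'],np.round(s['eef_pos'],4),np.round(s['ft_force'],1))
x0=toolmat(s)@loadT(); e=R.from_matrix(x0[:3,:3]).as_euler('ZYX')
x0=[x0[0,3],x0[1,3],e[0],x0[2,3],e[1],e[2]]
print('pred',*inboard(x0))
out=[]
for n in('side','scene'):
    w=cloud(grab(n,n+sys.argv[1]))
    a=fit_bin(w,x0,z0=.03,z1=.4,r=.14); out.append(a[0]); print(n,*inboard(a[0]),a[1:])
m=np.mean(out,0); print('mean',*inboard(m))
b=binmat(*m); Tn=np.linalg.inv(toolmat(s))@b
print('new T handle',np.round((Tn@[-.059,0,.105,1])[:3]*1000,1))
if len(sys.argv)>2: saveT(Tn)
E
python3 look.py 5 save
python3 - <<'E'
from plan import *
show(*goal(-.04,0,.215,.262)); show(*goal(-.010,0,.195,.262)); show(*goal(-.010,0,.175,.262))
E
```

```text
time_s: 3.45
eef_pos: [0.4583, -0.141, 0.2776]
eef_rot: [0.591, 0.575, 0.409, -0.39]
ft_force: [0.7, -1.3, -3.8]
width: 0.0081
time_s: 3.7
eef_pos: [0.4661, -0.0956, 0.2791]
eef_rot: [0.592, 0.554, 0.441, -0.385]
ft_force: [-0.9, 0.4, -4.4]
width: 0.0082
t 3.7 [ 0.4661 -0.0956  0.2791] [-0.9  0.4 -4.4]
pred [-98.    6.  233.7] dyaw,lean,roll deg [ 0.52 15.45  0.29]
side [-97.6   4.8 234.4] dyaw,lean,roll deg [ 0.68 15.2   0.63] (3132, np.float64(0.0010019992033343146))
scene [-99.4   5.3 232.9] dyaw,lean,roll deg [ 0.57 15.22  0.54] (4560, np.float64(0.0010733135390416301))
mean [-98.5   5.  233.6] dyaw,lean,roll deg [ 0.62 15.21  0.59]
new T handle [ 0.5  0.3 -0. ]
target [ 0.5246 -0.0939  0.2601] shift cm [3.69 5.   0.12] turn [ 0.03 -0.5   0.16] min rows 1.5
target [ 0.5545 -0.0912  0.2401] shift cm [6.53 7.21 0.12] turn [ 0.03 -0.5   0.16] min rows 2.3
target [ 0.5545 -0.0912  0.2201] shift cm [8.43 6.58 0.13] turn [ 0.03 -0.5   0.16] min rows 2.6
```

```bash
python3 -m pendant '[[[0,1.5,2,0.1,0,-0.2,0.1],[0,3.7,5,0.1,0,-0.5,0.2],[0,5,6,0.1,0,-0.5,0.2],[0,6.2,6.8,0.1,0,-0.5,0.2],[0,6.2,6.8,0.1,0,-0.5,0.2]]]'
python3 -m pendant '[[[0,0,0,0,0,0,0],[0,0,0,0,0,0,0]]]' 
python3 look.py 6 save
python3 - <<'E'
from plan import *
from fit import *
for n in('side','scene'): print(np.round(fit_board(cloud(load(n)),[*BRD,.08])[0],4))
for g in [(-.011,0,.195,.262),(-.011,0,.175,.262),(-.009,0,.172,.262)]: show(*goal(*g))
E
```

```text
time_s: 4.22
eef_pos: [0.5496, -0.0924, 0.2387]
eef_rot: [0.592, 0.554, 0.437, -0.389]
ft_force: [-1.2, 0.3, -4.2]
width: 0.0085
time_s: 4.38
eef_pos: [0.5483, -0.0933, 0.2374]
eef_rot: [0.591, 0.555, 0.437, -0.39]
ft_force: [-1.1, -0.5, -3.0]
width: 0.008
t 4.3833 [ 0.5483 -0.0933  0.2374] [-1.1 -0.5 -3. ]
pred [-16.5  -1.8 191.8] dyaw,lean,roll deg [-0.16 15.3   0.14]
side [-13.5  -2.9 199.3] dyaw,lean,roll deg [-0.08 14.78  1.28] (3311, np.float64(0.0015591472384399938))
scene [-12.3   3.  205.6] dyaw,lean,roll deg [-0.88 11.69 -2.98] (5040, np.float64(0.0020108269628512313))
mean [-12.9   0.  202.5] dyaw,lean,roll deg [-0.48 13.24 -0.85]
new T handle [-5.1  4.4 -2.8]
[ 0.6816 -0.08    0.0861  0.0735]
[ 0.6799 -0.0792  0.0907  0.0833]
target [ 0.5514 -0.0942  0.2335] shift cm [0.56 0.07 0.13] turn [ 0.04  0.89 -1.89] min rows 0.3
target [ 0.5514 -0.0942  0.2135] shift cm [ 2.46 -0.56  0.12] turn [ 0.04  0.89 -1.89] min rows 0.6
target [ 0.5534 -0.094   0.2105] shift cm [ 2.81 -0.46  0.12] turn [ 0.04  0.89 -1.89] min rows 0.7
```

View pics/side6.png

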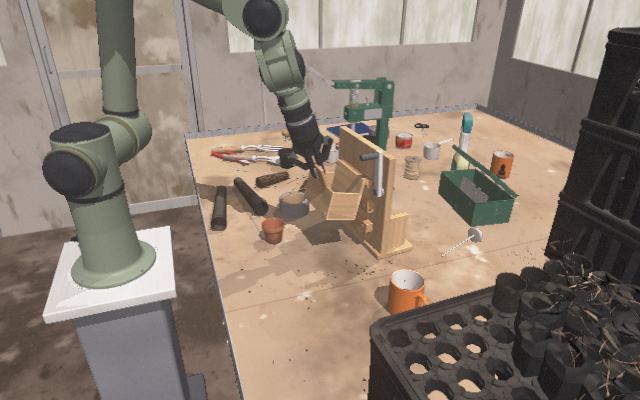

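The bin is leaning in over the cleat, but the fit was contaminated by board points. I'll mask those out and restore the transform.

```bash
python3 - <<'E'
t=open('fit.py').read()
t=t.replace("def fit_bin(w,x0,tilt=False,z0=.012,z1=.2,r=.12):","BR=None\ndef fit_bin(w,x0,tilt=False,z0=.012,z1=.2,r=.12):")
t=t.replace("        d=sd_bin(inv(p,*x0)); p=p[np.abs(d)<.02]","        if BR is not None: p=p[(np.abs(sd_board(inv(p,*BR[:3]),BR[3]))>.007)&(inv(p,*BR[:3])[:,0]<.0)]\n        d=sd_bin(inv(p,*x0)); p=p[np.abs(d)<(.02 if BR is None else .008)]")
open('fit.py','w').write(t)
t=open('look.py').read()
t=t.replace("import sys","import sys, fit\nfit.BR=[*BRD,.08]")
open('look.py','w').write(t)
E
python3 - <<'E'
from plan import *
# rebuild T from look 5: board-frame tip means & measured pose then
s={'eef_pos':[0.4661,-0.0956,0.2791],'eef_rot':[0.592,0.554,0.441,-0.385]}
q=np.array(s['eef_rot']);s['eef_rot']=q/np.linalg.norm(q)
yaw=BRD[2]+np.radians(.62);L=R.from_euler('ZYX',[yaw,np.radians(15.21),np.radians(.59)]).as_matrix()
tip=np.array([BRD[0],BRD[1],0])+R.from_euler('z',BRD[2]).apply([-.0985,.005,.2336])
B=np.eye(4);B[:3,:3]=L;B[:3,3]=tip-L@[.065,0,.092]
T=np.linalg.inv(toolmat(s))@B;saveT(T);print((T@[-.059,0,.105,1])[:3]*1000)
E
python3 look.py 7
python3 - <<'E'
from plan import *
for g in [(-.011,0,.195,.262),(-.011,0,.175,.262),(-.009,0,.172,.262)]: show(*goal(*g))
E
```

```text
[ 0.56682283  0.36009786 -0.03550382]
t 4.4833 [ 0.5488 -0.0931  0.2386] [-1.  -0.8 -3.8]
pred [-15.8  -1.5 193.2] dyaw,lean,roll deg [-0.1  15.17  0.21]
side [-14.9  -1.9 193.6] dyaw,lean,roll deg [-0.13 15.17  0.11] (2811, np.float64(0.0010156727991867155))
scene [-16.3   0.5 192.8] dyaw,lean,roll deg [-0.06 15.08  0.24] (4112, np.float64(0.0010411915013322157))
mean [-15.6  -0.7 193.2] dyaw,lean,roll deg [-0.09 15.13  0.17]
new T handle [ 0.7  0.5 -0.8]
target [ 0.5534 -0.0913  0.2401] shift cm [ 0.05  0.43 -0.12] turn [-0.17 -0.12  0.09] min rows 0.1
target [ 0.5534 -0.0913  0.2201] shift cm [ 1.95 -0.21 -0.13] turn [-0.17 -0.12  0.09] min rows 0.5
target [ 0.5554 -0.0911  0.2171] shift cm [ 2.29 -0.11 -0.13] turn [-0.17 -0.12  0.09] min rows 0.6
```

View pics/scene7.png

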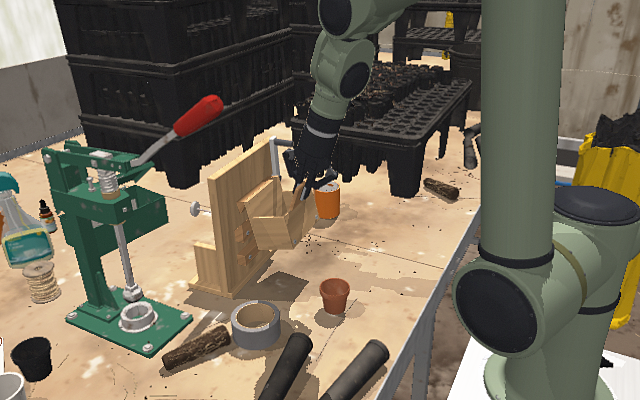

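Prediction and both cameras agree to about 1 mm. The scene view shows the bin at (270,215) leaning in over the cleat. I'll move forward a little and lower into the groove.

```bash
python3 -m pendant '[[[0,0.05,0.4,-0.1,-0.2,-0.1,0.1],[0,0.6,0.2,-0.1,-0.2,-0.1,0.1],[0,1.3,0,-0.1,-0.2,-0.1,0.1],[0,1.95,-0.2,-0.1,-0.2,-0.1,0.1],[0,1.95,-0.2,-0.1,-0.2,-0.1,0.1]]]'
python3 -m pendant '[[[0,0,0,0,0,0,0],[0,0,0,0,0,0,0]]]' 
python3 look.py 8
python3 - <<'E'
from plan import *
for g in [(-.009,0,.171,.262),(-.008,0,.1695,.2),(-.006,0,.167,.1),(-.005,0,.165,.0),(-.004,0,.160,.0),(-.003,0,.157,0)]: show(*goal(*g))
E
```

```text
time_s: 5.0
eef_pos: [0.5525, -0.0911, 0.218]
eef_rot: [0.593, 0.553, 0.437, -0.388]
ft_force: [-1.0, 0.0, -4.3]
width: 0.0078
time_s: 5.17
eef_pos: [0.5523, -0.0909, 0.2175]
eef_rot: [0.593, 0.553, 0.437, -0.389]
ft_force: [-0.6, -0.8, -3.1]
width: 0.0081
t 5.1667 [ 0.5523 -0.0909  0.2175] [-0.6 -0.8 -3.1]
pred [-12.3   0.7 172. ] dyaw,lean,roll deg [ 0.09 15.21  0.12]
side [-11.4   0.5 172.3] dyaw,lean,roll deg [ 0.11 15.04  0.15] (2739, np.float64(0.0010300957437428815))
scene [-12.8   2.7 171.6] dyaw,lean,roll deg [ 0.15 15.12  0.07] (4026, np.float64(0.001040759717242384))
mean [-12.1   1.6 172. ] dyaw,lean,roll deg [ 0.13 15.08  0.11]
new T handle [ 0.8  0.3 -0.9]
target [ 0.5554 -0.0911  0.2161] shift cm [0.28 0.2  0.02] turn [ 0.03 -0.1   0.13] min rows 0.1
target [ 0.5538 -0.0913  0.2073] shift cm [ 1.06 -0.23  0.02] turn [ 0.05 -0.09  3.69] min rows 0.5
target [ 0.5527 -0.0914  0.1926] shift cm [ 2.41 -0.81  0.01] turn [ 0.09 -0.09  9.42] min rows 1.3
target [ 0.5517 -0.0914  0.1783] shift cm [ 3.74 -1.35  0.  ] turn [ 0.13 -0.09 15.15] min rows 2.1
target [ 0.5527 -0.0914  0.1733] shift cm [ 4.25 -1.42 -0.  ] turn [ 0.13 -0.09 15.15] min rows 2.1
target [ 0.5537 -0.0913  0.1703] shift cm [ 4.57 -1.42 -0.  ] turn [ 0.13 -0.09 15.15] min rows 2.1
```

```bash
python3 -m pendant '[[[0,0.28,0.2,0.12,0,-0.1,0.1],[0,1.05,-0.2,0.12,0,-0.1,3.7],[0,1.75,-0.5,0.12,0,-0.1,6.5],[0,2.4,-0.8,0.12,0.1,-0.1,9.4],[0,2.4,-0.8,0.12,0.1,-0.1,9.4]]]'
python3 look.py 9
python3 - <<'E'
from plan import *
for g in [(-.006,0,.167,.1),(-.005,0,.165,.0),(-.004,0,.160,.0),(-.003,0,.157,0)]: show(*goal(*g))
E
```

```text
time_s: 5.68
eef_pos: [0.5493, -0.0915, 0.1898]
eef_rot: [0.622, 0.588, 0.39, -0.34]
ft_force: [-0.3, 1.1, -5.0]
width: 0.0082
t 5.6833 [ 0.5493 -0.0915  0.1898] [-0.3  1.1 -5. ]
pred [-9.500e+00  1.000e-01  1.637e+02] dyaw,lean,roll deg [-0.05  5.97  0.12]
side [ -8.6  -0.9 163.7] dyaw,lean,roll deg [-0.3   5.73  0.17] (2652, np.float64(0.001022869698598123))
scene [ -8.9   1.7 163.9] dyaw,lean,roll deg [ 0.07  5.54 -0.09] (3903, np.float64(0.0009766821017118156))
mean [ -8.8   0.4 163.8] dyaw,lean,roll deg [-0.11  5.63  0.04]
new T handle [ 1.3  0.6 -0.5]
target [ 0.5527 -0.0914  0.1926] shift cm [ 0.02  0.03 -0.12] turn [-0.03  0.01  0.11] min rows 0.0
target [ 0.5517 -0.0914  0.1783] shift cm [ 1.25 -0.73 -0.13] turn [0.01 0.01 5.84] min rows 0.8
target [ 0.5527 -0.0914  0.1733] shift cm [ 1.74 -0.87 -0.13] turn [0.01 0.01 5.84] min rows 0.8
target [ 0.5537 -0.0913  0.1703] shift cm [ 2.05 -0.92 -0.13] turn [0.01 0.01 5.84] min rows 0.8
```

```bash
python3 -m pendant '[[[0,0.6,-0.35,0,0,0,2.9],[0,1.25,-0.7,0,0,0,5.8],[0,1.5,-0.8,0,0,0,5.8],[0,1.75,-0.85,0,0,0,5.8],[0,1.75,-0.85,0,0,0,5.8]]]'
python3 -m pendant '[[[0,0,0,0,0,0,0],[0,0,0,0,0,0,0]]]' 
python3 look.py 10
python3 - <<'E'
from plan import *
for g in [(-.004,0,.160,.0),(-.003,0,.157,0),(-.002,0,.156,0)]: show(*goal(*g))
E
```

```text
time_s: 6.2
eef_pos: [0.5501, -0.0926, 0.1741]
eef_rot: [0.638, 0.606, 0.36, -0.31]
ft_force: [-42.4, 1.7, 35.0]
width: 0.0079
time_s: 6.37
eef_pos: [0.5501, -0.0931, 0.1753]
eef_rot: [0.638, 0.605, 0.36, -0.311]
ft_force: [-8.1, -0.3, 0.1]
width: 0.008
t 6.3667 [ 0.5501 -0.0931  0.1753] [-8.1 -0.3  0.1]
pred [ -6.9  -1.8 161.1] dyaw,lean,roll deg [-0.16  0.42 -0.07]
side [ -6.2  -2.1 160. ] dyaw,lean,roll deg [-0.4   0.65  0.03] (2577, np.float64(0.0009880466051153634))
scene [ -7.8   0.9 158.4] dyaw,lean,roll deg [0.29 0.67 0.  ] (3803, np.float64(0.0010111658550301626))
mean [ -7.   -0.6 159.2] dyaw,lean,roll deg [-0.06  0.66  0.02]
new T handle [ 1.7 -0.4 -1. ]
target [ 0.5527 -0.0914  0.1733] shift cm [ 0.28  0.15 -0.15] turn [-0.09  0.14  0.46] min rows 0.1
target [ 0.5537 -0.0913  0.1703] shift cm [ 0.58  0.07 -0.16] turn [-0.09  0.14  0.46] min rows 0.1
target [ 0.5547 -0.0912  0.1693] shift cm [ 0.72  0.09 -0.16] turn [-0.09  0.14  0.46] min rows 0.2
```

Run:
```python
from fit import *
from plan import *
a=cv2.imread('pics/side10.png')[110:270,270:430]; b=cv2.imread('pics/scene10.png')[120:300,180:340]
cv2.imwrite('pics/z10.png',np.hstack([cv2.resize(a,(400,400),interpolation=2),cv2.resize(b,(400,400),interpolation=2)]))
for n in('side','scene'):
    w=cloud(load(n)); p=crop(w,BRD[:2],.2,.03,.36); q=inv(p,*BRD)
    def med(m,k=0): return m.sum(),np.round(np.median(q[m][:,k])*1000,2) if m.sum()else None
    print(n,'face left',med((q[:,1]>.09)&(q[:,1]<.13)&(abs(q[:,0])<.01)&(q[:,2]>.05)&(q[:,2]<.29)),
     'face up',med((abs(q[:,1])<.08)&(abs(q[:,0])<.01)&(q[:,2]>.21)&(q[:,2]<.29)),
     'face right low',med((q[:,1]<-.09)&(q[:,1]>-.13)&(abs(q[:,0])<.01)&(q[:,2]>.05)&(q[:,2]<.18)),
     'cleat side', med((abs(q[:,1])>.077)&(abs(q[:,1])<.084)&(abs(q[:,0]+.022)<.006)&(q[:,2]>.13)&(q[:,2]<.168)))
    # initial frame not kept; bin strip top
    print(' strip top z',med((abs(q[:,1])<.07)&(q[:,0]>-.03)&(q[:,0]<-.003)&(q[:,2]>.178)&(q[:,2]<.2),2))
    m=(abs(q[:,1])<.07)&(q[:,0]>-.05)&(q[:,0]<.002)&(q[:,2]>.178)&(q[:,2]<.2)
    print(' strip top x range',np.round(np.percentile(q[m][:,0],[1,5,50,95,99])*1000,1))
    print(' y range of bin', np.round(np.percentile(q[m][:,1],[1,99])*1000,1))
```

```text
side face left (np.int64(233), np.float64(1.16)) face up (np.int64(672), np.float64(0.9)) face right low (np.int64(344), np.float64(0.8)) cleat side (np.int64(22), np.float64(-21.69))
 strip top z (np.int64(212), np.float64(188.12))
 strip top x range [-33.5 -33.  -16.2   1.4   1.8]
 y range of bin [-69.   67.5]
scene face left (np.int64(1017), np.float64(-0.95)) face up (np.int64(1197), np.float64(-0.83)) face right low (np.int64(31), np.float64(-0.38)) cleat side (np.int64(32), np.float64(-22.79))
 strip top z (np.int64(312), np.float64(186.49))
 strip top x range [-35.7 -34.6 -14.4   0.4   1.3]
 y range of bin [-67.5  68.8]
```

View pics/z10.png

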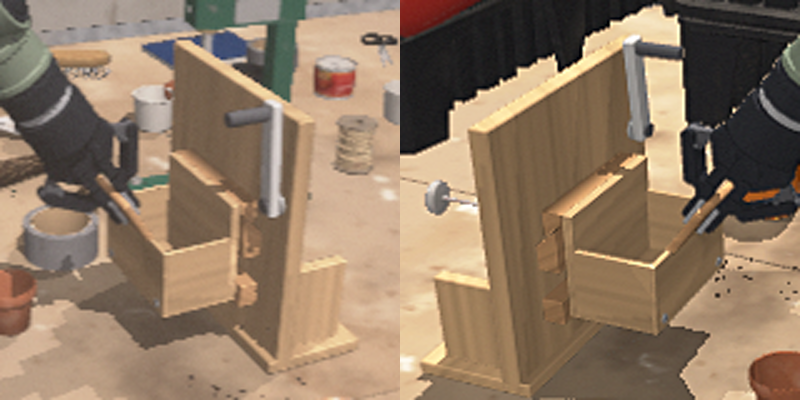

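Run:
```python
from fit import *
from plan import *
for n in('side','scene'):
    w=cloud(load(n)); p=crop(w,BRD[:2],.25,.03,.36); q=inv(p,*BRD)*1000
    m=(abs(q[:,1])<65)&(q[:,0]>-45)&(q[:,2]>150)&(q[:,2]<215)
    r=q[m]; print(n)
    for a in range(-44,8,2):
        k=r[(r[:,0]>=a)&(r[:,0]<a+2)]
        if len(k): print(a,len(k),np.round(np.percentile(k[:,2],[5,50,95]),1))
s=env.sense(); print(s['ft_force'],s['torque'],s['eef_pos'])
```

```text
side
-36 6 [151.  164.  185.9]
-34 164 [154.6 173.3 187.8]
-32 113 [151.9 166.9 188.2]
-30 21 [151.3 187.2 189. ]
-28 18 [186.6 188.3 189.4]
-26 10 [187.  187.9 189.3]
-24 14 [186.5 187.4 189. ]
-22 19 [185.8 187.8 189.7]
-20 11 [186.5 188.1 188.7]
-18 18 [186.2 188.  188.9]
-16 15 [186.8 188.3 189.6]
-14 12 [186.6 187.8 188.7]
-12 16 [186.7 188.  189.3]
-10 16 [187.4 188.6 189.8]
-8 12 [187.  188.1 189.7]
-6 14 [186.7 188.4 189. ]
-4 11 [186.8 188.5 197.7]
-2 50 [187.1 201.  214.1]
0 152 [186.9 200.3 214. ]
2 34 [184.6 198.  210.9]
4 1 [207.1 207.1 207.1]
scene
-38 6 [156.7 182.4 185.8]
-36 154 [153.2 171.1 185.9]
-34 232 [151.6 169.6 186.4]
-32 27 [156.6 184.9 187.4]
-30 33 [184.7 186.7 188.2]
-28 19 [185.3 186.7 187.9]
-26 19 [185.5 186.5 187.3]
-24 25 [184.8 186.5 188.5]
-22 19 [185.2 186.5 187.8]
-20 22 [184.9 186.4 188.2]
-18 26 [184.8 186.2 188.5]
-16 18 [185.  186.6 187.8]
-14 25 [185.  186.6 188.9]
-12 22 [185.3 186.5 189.3]
-10 20 [184.4 186.5 188.5]
-8 22 [184.4 186.3 187.9]
-6 18 [184.5 186.1 187. ]
-4 39 [186.1 203.5 213.7]
-2 222 [184.9 198.8 213.8]
0 99 [183.9 199.6 212.6]
2 1 [213.3 213.3 213.3]
[-6.59770949 -0.01503176  0.76793675] [-0.16866812  2.29356067  0.09254477] [ 0.5501008  -0.09309617  0.17481206]
```

Run:
```python
from fit import *
from plan import *
for n,off in(('side',.9),('scene',-.85)):
    w=cloud(load(n)); p=crop(w,BRD[:2],.3,.03,.36); q=inv(p,*BRD)*1000; q[:,0]-=off
    m=(abs(q[:,1])<80)&(q[:,0]>-150)&(q[:,2]>70)&(q[:,2]<200)
    # rim z profile of side walls
    for ys in(-72,72):
        k=q[(abs(q[:,1]-ys)<6)&(q[:,2]>120)&(q[:,2]<155)&(q[:,0]<-25)&(q[:,0]>-130)]
        if len(k): print(n,'side wall',ys,len(k),'x',np.round(np.percentile(k[:,0],[0,1,3,97,99,100]),1),'rim z',np.round(np.percentile(k[:,2],[90,98]),1))
    k=q[(abs(q[:,1])<80)&(q[:,2]>75)&(q[:,2]<138)&(q[:,0]<-100)&(q[:,0]>-135)]
    if len(k): print('front wall x',len(k),np.round(np.percentile(k[:,0],[2,25,50,75,98]),1))
    k=q[(abs(q[:,1])<60)&(q[:,2]>150)&(q[:,2]<180)&(q[:,0]<-25)&(q[:,0]>-45)]
    print('plate inner x',len(k),np.round(np.percentile(k[:,0],[5,50,95]),1))
    k=q[(q[:,0]<-28)&(q[:,0]>-110)&(q[:,2]>70)&(q[:,2]<140)]
    print('y ext',np.round(np.percentile(k[:,1],[0.5,2,98,99.5]),1))
```

```text
side side wall -72 270 x [-114.4 -113.4 -112.8  -27.2  -26.5  -25. ] rim z [147.2 149.9]
side side wall 72 108 x [-113.9  -79.6  -75.7  -32.2  -31.7  -31.4] rim z [147.5 149.8]
front wall x 502 [-114.  -112.8 -112.1 -111.3 -101.8]
plate inner x 197 [-34.5 -33.  -31.2]
y ext [-296.8 -293.8   70.1   71.9]
scene side wall -72 151 x [-112.8  -79.6  -77.8  -32.   -31.6  -31.1] rim z [145.5 148. ]
scene side wall 72 404 x [-114.4 -113.3 -112.7  -27.   -25.7  -25. ] rim z [145.9 150.8]
front wall x 710 [-113.9 -112.7 -111.9 -111.1 -101.7]
plate inner x 290 [-34.5 -32.9 -31.3]
y ext [-72.6 -71.   78.4  79.1]
```

```bash
python3 - <<'E'
from fit import *
from plan import *
for n in('side','scene'):
    w=cloud(load(n)); p=crop(w,BRD[:2],.3,.0,.4); q=inv(p,*BRD)*1000
    k=q[(abs(q[:,1])<100)&(q[:,0]>3)&(q[:,0]<15)&(q[:,2]>290)]; print(n,'board top z',len(k),np.median(k[:,2]),
      'y ext',np.round(np.percentile(q[(q[:,2]>220)&(q[:,2]<290)&(q[:,0]>-4)&(q[:,0]<17)][:,1],[.5,99.5]),1))
    w=w.reshape(-1,3);k=w[(abs(w[:,0]-.5)<.02)&(abs(w[:,1]+.02)<.15)&(abs(w[:,2])<.01)];print('bench z',len(k),np.median(k[:,2])*1000)
    k=q[(q[:,0]<-3)&(q[:,0]>-31)&(abs(q[:,1])<85)&(q[:,2]>180)&(q[:,2]<192)]
    print('strip y ext',np.round([k[:,1].min(),k[:,1].max(),*np.percentile(k[:,1],[1,99])],1),'z',np.median(k[:,2]))
E
python3 -m pendant '[[[0,0.05,-0.15,0,0,0,0],[0,0.1,-0.3,0,0,0,0],[0,0.1,-0.3,0,0,0,0],[0,0.1,-0.3,0,0,0,0]]]'
python3 - <<'E'
from plan import *
s=env.sense();print(s['eef_pos'],s['ft_force'],s['torque'])
M=rot(s['eef_rot']).as_matrix();print('yaw-brd deg',np.degrees(np.arctan2(M[0,2],-M[1,2])-BRD[2]))
E
```

```text
side board top z 112 300.97959298390737 y ext [-137.8  130.2]
bench z 672 0.6340580147041752
strip y ext [-78.8  74.5 -78.3  71.2] z 187.95864435396115
scene board top z 181 299.6145135598784 y ext [-101.1  137.8]
bench z 1194 -0.3047518467671484
strip y ext [-73.6  78.4 -72.2  77.2] z 186.36144107828363
time_s: 6.8
eef_pos: [0.5498, -0.0937, 0.1742]
eef_rot: [0.639, 0.605, 0.36, -0.311]
ft_force: [-6.0, 0.8, 4.3]
width: 0.0081
[ 0.54983395 -0.09369052  0.17418064] [-6.01907316  0.83877093  4.31031062] [0.19419467 1.61754211 0.1876562 ]
yaw-brd deg -0.3943068908644806
```

```bash
cat > chk.py <<'E'
from fit import *
from plan import *
import sys
s=env.sense();print('t',s['time_s'],np.round(s['eef_pos'],4),np.round(s['ft_force'],1))
for n,off,zo in(('side',.9,.8),('scene',-.85,-.35)):
    w=cloud(grab(n,n+sys.argv[1])); p=crop(w,BRD[:2],.3,.0,.4); q=inv(p,*BRD)*1000; q[:,0]-=off; q[:,2]-=zo
    k=q[(q[:,0]<-5)&(q[:,0]>-30)&(abs(q[:,1])<85)&(q[:,2]>178)&(q[:,2]<196)]
    A=np.c_[k[:,:2]+[[18,0]],np.ones(len(k))]; c=np.linalg.lstsq(A,k[:,2],rcond=None)[0]
    k2=q[(abs(q[:,1])<80)&(q[:,2]>72)&(q[:,2]<135)&(q[:,0]<-108)&(q[:,0]>-118)]
    c2=np.linalg.lstsq(np.c_[k2[:,1:]-[[0,105]],np.ones(len(k2))],k2[:,0],rcond=None)[0]
    print(n,'strip top z %.1f (home 185)'%np.median(k[:,2]),'slopes deg',np.round(np.degrees(c[:2]),1),'y ext',np.round(np.percentile(k[:,1],[.5,99.5]),1),'front x %.1f (home -112)'%c2[2],'yaw %.2f lean %.2f deg'%(-np.degrees(c2[0]),np.degrees(c2[1])))
E
python3 chk.py 11
```

```text
t 6.8 [ 0.5498 -0.0937  0.1742] [-6.   0.8  4.3]
side strip top z 186.4 (home 185) slopes deg [1.3 0.9] y ext [-79.3  70.1] front x -112.3 (home -112) yaw 0.10 lean -0.88 deg
scene strip top z 186.2 (home 185) slopes deg [ 0.9 -0.6] y ext [-73.4  77.2] front x -112.2 (home -112) yaw -0.27 lean -0.67 deg
```

The bin is about 1.3 mm high and tipped roughly 0.8° back, with its bottom against the batten. I'll take that tilt out.

```bash
python3 -m pendant '[[[0,0.05,0.05,0,0,0,-0.5],[0,0.05,0.05,0,0,0,-1],[0,0.05,0.05,0,0,0,-1],[0,0.05,0.05,0,0,0,-1]]]'
python3 chk.py 12
```

```text
time_s: 7.23
eef_pos: [0.5513, -0.0939, 0.1745]
eef_rot: [0.636, 0.602, 0.365, -0.316]
ft_force: [-2.1, 0.5, -3.4]
width: 0.0082
t 7.2333 [ 0.5513 -0.0939  0.1745] [-2.1  0.5 -3.4]
side strip top z 185.3 (home 185) slopes deg [0.6 0.8] y ext [-79.   70.2] front x -112.0 (home -112) yaw 0.09 lean -0.08 deg
scene strip top z 185.1 (home 185) slopes deg [ 0.2 -0.4] y ext [-73.1  76.9] front x -111.8 (home -112) yaw -0.26 lean -0.00 deg
```

Home: strip top is at 185.2 mm, lean is 0 and the front is at −112. I'll slide it 1 mm toward +y and open the gripper.

```bash
python3 -m pendant '[[[0,0.1,-0.05,-0.1,0,0,0],[0,0.15,-0.1,-0.15,0,0,0],[0,0.15,-0.1,-0.15,0,0,0]]]'
python3 -m pendant '[[[1.5,0,0,0,0,0,0],[2.5,0,0,0,0,0,0],[3,0,0,0,0,0,0],[3,0,0,0,0,0,0],[3,0,0,0,0,0,0]]]' 20
python3 chk.py 13
```

```text
time_s: 7.58
eef_pos: [0.5513, -0.0938, 0.1743]
eef_rot: [0.637, 0.602, 0.363, -0.317]
ft_force: [-16.8, -3.6, 14.8]
width: 0.0078
time_s: 8.0
eef_pos: [0.5519, -0.0939, 0.1746]
eef_rot: [0.637, 0.602, 0.363, -0.316]
ft_force: [-0.2, 0.3, -0.0]
width: 0.0297
t 8.0 [ 0.5519 -0.0939  0.1746] [-0.2  0.3 -0. ]
side strip top z 185.0 (home 185) slopes deg [1.1 0.6] y ext [-79.9  70.5] front x -111.8 (home -112) yaw 0.03 lean 0.16 deg
scene strip top z 184.9 (home 185) slopes deg [-0.2 -0.5] y ext [-74.8  78.4] front x -111.8 (home -112) yaw -0.17 lean 0.17 deg
```

View pics/side13.png

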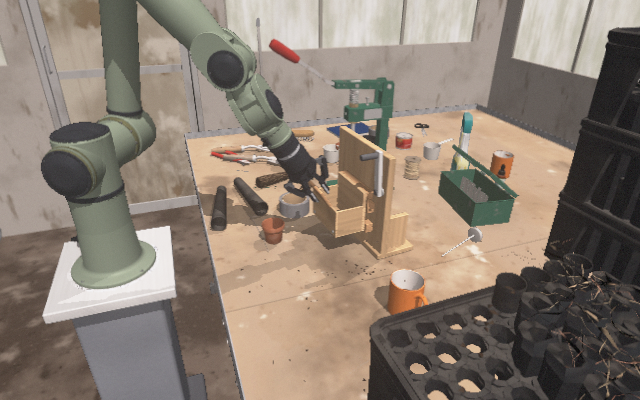

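The bin is released and hanging home: strip top 185.0/184.9, lean 0.2°, yaw 0. The centring estimates are symmetric, within 1 mm. I'll back off along the tab.

```bash
python3 -m pendant '[[[3,-1.5,0,0,0,0,0],[3,-4.5,0,0,0,0,0],[3,-8,0,0,0,0,0],[3,-11,0,0,0,0,0],[3,-11,0,0,0,0,0]]]' 
python3 chk.py 14
cat >> plan.py <<'E'
TILT=np.radians(32)
def pegrot():
    Rb=R.from_euler('z',BRD[2]).as_matrix()
    x=Rb@[np.sin(TILT),0,-np.cos(TILT)]; y=Rb@[0,1,0]
    return R.from_matrix(np.stack([x,y,np.cross(x,y)],1))
def peg(th,back=0,px=-.046,ahead=.011,r=.1):
    Rt=pegrot(); tx=Rt.as_matrix()[:,0]
    P=np.array([px,-.11+r*np.sin(th),.2+r*np.cos(th)])
    W=np.array([BRD[0],BRD[1],0])+R.from_euler('z',BRD[2]).apply(P)
    return W-(ahead+back)*tx,Rt
E
python3 - <<'E'
from plan import *
from fit import *
fit_=[fit_board(cloud(load(n)),[*BRD,.08])[0] for n in('side','scene')]; print(np.round(fit_,4))
s=env.sense();print(np.round(s['joint_positions'],2))
show(*peg(.08,.06))
E
```

```text
time_s: 8.52
eef_pos: [0.4929, -0.0983, 0.2721]
eef_rot: [0.639, 0.602, 0.36, -0.315]
ft_force: [0.7, 0.6, 0.6]
width: 0.0304
t 8.5167 [ 0.4929 -0.0983  0.2721] [0.7 0.6 0.6]
side strip top z 184.8 (home 185) slopes deg [0.6 0.4] y ext [-78.8  70. ] front x -111.8 (home -112) yaw 0.05 lean 0.34 deg
scene strip top z 184.8 (home 185) slopes deg [-0.1 -0.4] y ext [-74.3  76.6] front x -111.7 (home -112) yaw -0.14 lean 0.18 deg
[[ 0.681  -0.0801  0.0866  0.0756]
 [ 0.6793 -0.0793  0.0874  0.0859]]
[-0.51 -0.11 -0.81  0.37  0.3   1.05]
target [ 0.6067 -0.1888  0.3599] shift cm [-1.85 13.77 10.1 ] turn [-90.02   1.28   0.23] min rows 12.6
```

```bash
python3 -m pendant '[[[3,-0.3,1,0.6,-7,0.1,0],[3,-0.6,2,1.3,-14,0.2,0],[3,-0.9,3.2,2.2,-21,0.3,0],[3,-1.1,4.4,3.1,-28,0.4,0],[3,-1.2,5.4,3.9,-35,0.5,0]]]'
python3 - <<'E'
from plan import *
show(*peg(.08,.06))
E
```

```text
time_s: 9.03
eef_pos: [0.5357, -0.1334, 0.3074]
eef_rot: [0.789, 0.381, 0.444, -0.189]
ft_force: [0.2, -0.4, 0.5]
width: 0.0304
target [ 0.6067 -0.1888  0.3599] shift cm [-0.86  3.26  9.87] turn [-54.68   0.61   0.18] min rows 7.6
```

```bash
python3 -m pendant '[[[3,-0.2,0.4,1.2,-7,0.1,0],[3,-0.4,0.9,2.6,-14,0.1,0],[3,-0.6,1.3,3.9,-21,0.2,0],[3,-0.7,1.7,5.2,-28,0.3,0],[3,-0.8,2.1,6.5,-35,0.4,0]]]'
python3 - <<'E'
from plan import *
show(*peg(.08,.06))
E
```

```text
time_s: 9.45
eef_pos: [0.5815, -0.1703, 0.3418]
eef_rot: [0.865, 0.125, 0.484, -0.043]
ft_force: [-0.2, -0.1, 0.7]
width: 0.0296
target [ 0.6067 -0.1888  0.3599] shift cm [-0.29 -0.98  3.47] turn [-19.37   0.     0.09] min rows 2.7
```

```bash
python3 -m pendant '[[[3,-0.1,-0.3,1,-6.5,0,0],[3,-0.2,-0.6,2.3,-13,0,0],[3,-0.3,-1,3.5,-19.4,0,0],[3,-0.3,-1,3.5,-19.4,0,0],[3,-0.3,-1,3.5,-19.4,0,0]]]'
python3 - <<'E'
from plan import *
show(*peg(.08,.06)); show(*peg(.08,0))
f=grab('wrist','w15'); w=cloud(f); grab('side','s15')
from fit import *
p=crop(w,[.645,-.185],.06,.25,.33); q=inv(p,*BRD)*1000
m=(q[:,0]<-22)&(q[:,0]>-66); print('peg pts',m.sum(),np.round(np.percentile(q[m],[2,50,98],axis=0),1).tolist())
print(fit_board(w,[*BRD,.08]))
E
```

```text
time_s: 9.87
eef_pos: [0.6071, -0.189, 0.3582]
eef_rot: [0.873, -0.021, 0.485, 0.039]
ft_force: [0.4, 0.5, 0.0]
width: 0.0299
target [ 0.6067 -0.1888  0.3599] shift cm [-0.16  0.02  0.06] turn [-0.16 -0.12  0.01] min rows 0.0
target [ 0.6384 -0.186   0.309 ] shift cm [5.84 0.02 0.07] turn [-0.16 -0.12  0.01] min rows 1.4
peg pts 1039 [[-64.6, -111.1, 294.6], [-53.3, -103.5, 305.5], [-23.2, -96.2, 307.9]]
(array([ 0.67868707, -0.08116028,  0.08943038,  0.07675805]), 37586, np.float64(0.0004926554589168245))
```

View pics/w15.png

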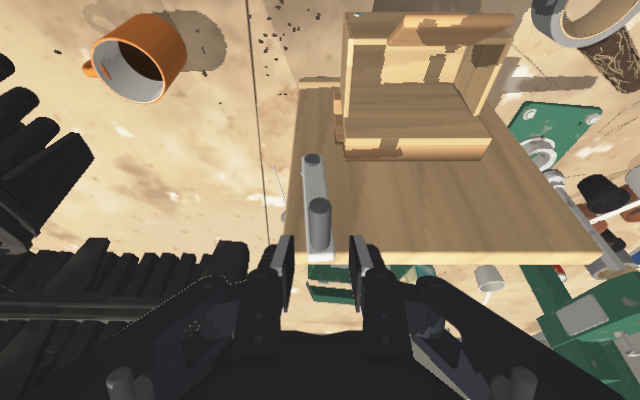

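View pics/s15.png

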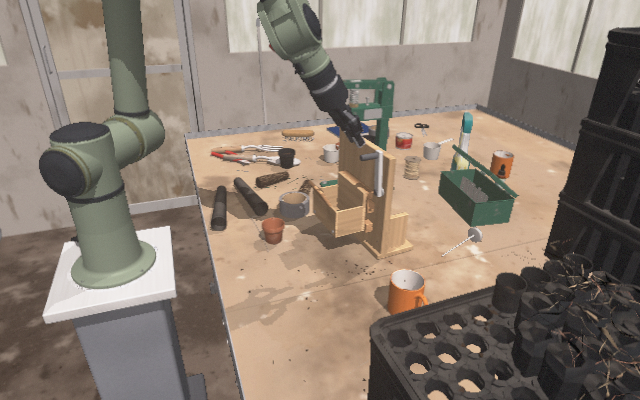

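In the wrist view the peg end is at (320,210), between the pads (285 and 358), with the bin hung below. In the side view the gripper is above the peg at (365,150). I'll advance and pinch lightly.

```bash
python3 -m pendant '[[[3,1.5,-0.05,0,-0.2,-0.1,0],[3,3.5,-0.05,0,-0.2,-0.1,0],[3,5.2,-0.05,0,-0.2,-0.1,0],[3,5.8,-0.05,0,-0.2,-0.1,0],[3,5.8,-0.05,0,-0.2,-0.1,0]]]'
python3 -m pendant '[[[1.5,0,0,0,0,0,0],[0.5,0,0,0,0,0,0],[0.5,0,0,0,0,0,0],[0.5,0,0,0,0,0,0],[0.5,0,0,0,0,0,0]]]' 25
python3 - <<'E'
from plan import *
from fit import *
s=env.sense();print(s['eef_pos'],s['ft_force'],s['width'])
p,_=peg(.08,0); Rb=R.from_euler('z',BRD[2]).inv(); print('err board mm',Rb.apply(np.array(s['eef_pos'])-p)*1000)
for th in(.3,.5,.7,.9): show(*peg(th))
E
```

```text
time_s: 10.38
eef_pos: [0.6358, -0.185, 0.3063]
eef_rot: [0.873, -0.021, 0.486, 0.041]
ft_force: [-0.3, 0.5, 0.4]
width: 0.03
time_s: 10.8
eef_pos: [0.6355, -0.1849, 0.3065]
eef_rot: [0.873, -0.021, 0.486, 0.041]
ft_force: [-0.6, 0.7, -2.8]
width: 0.0149
[ 0.63545839 -0.18485422  0.30645688] [-0.6113266   0.67698138 -2.7630119 ] 0.014938466668941162
err board mm [-2.83042162  1.38244896 -2.55182252]
target [ 0.6365 -0.1645  0.3049] shift cm [0.29 2.02 0.16] turn [-0.04 -0.26 -0.17] min rows 0.5
target [ 0.6348 -0.1462  0.2971] shift cm [ 0.96  3.85 -0.26] turn [-0.04 -0.26 -0.17] min rows 1.0
target [ 0.6333 -0.1298  0.2858] shift cm [ 1.92  5.5  -0.85] turn [-0.04 -0.26 -0.17] min rows 1.4
target [ 0.632  -0.1159  0.2715] shift cm [ 3.14  6.89 -1.6 ] turn [-0.04 -0.26 -0.17] min rows 1.9
```

Width is 14.9 mm on the 16 mm peg, so it is held. I'll swing along the arc.

```bash
python3 -m pendant '[[[0.5,0.14,1.2,-0.1,0,0,0],[0.5,0.43,2.45,-0.27,0,0,0],[0.5,0.85,3.65,-0.53,0,0,0],[0.5,1.45,4.85,-0.91,0,0,0],[0.5,1.97,5.65,-1.23,0,0,0]]]'
cat > pk.py <<'E'
from plan import *
s=env.sense();Rb=R.from_euler('z',BRD[2])
print('t',s['time_s'],np.round(s['ft_force'],1),round(s['width'],4))
ref=np.array([0.63546,-0.18485,0.30646]); d=Rb.inv().apply(np.array(s['eef_pos'])-ref)
# peg rel pivot assuming started at th=.08
y=.1*np.sin(.08)+d[1]; z=.1*np.cos(.08)+d[2]
print('rel mm',d*1000,'theta',np.arctan2(y,z),'r',np.hypot(y,z))
M=rot(s['eef_rot'])
for th in(.7,.85,1.0,1.15,1.3,1.4,1.5,1.571):
    t=ref+Rb.apply([0,.1*(np.sin(th)-np.sin(.08)),.1*(np.cos(th)-np.cos(.08))])
    print(th,np.round(M.inv().apply(t-np.array(s['eef_pos']))*100,2))
E
python3 pk.py
```

```text
time_s: 11.22
eef_pos: [0.6304, -0.1272, 0.2838]
eef_rot: [0.873, -0.022, 0.486, 0.04]
ft_force: [0.4, -5.2, 0.0]
width: 0.0149
t 11.2167 [ 0.4 -5.2  0. ] 0.0149
rel mm [  0.13092597  57.83976978 -22.66797134] theta 0.7072832068908341 r 0.10131451471161353
0.7 [ 0.04 -0.14 -0.04]
0.85 [ 0.93  0.93 -0.59]
1.0 [ 1.95  1.83 -1.22]
1.15 [ 3.07  2.54 -1.92]
1.3 [ 4.27  3.05 -2.66]
1.4 [ 5.1   3.26 -3.18]
1.5 [ 5.94  3.38 -3.7 ]
1.571 [ 6.54  3.41 -4.07]
```

```bash
python3 -m pendant '[[[0.5,0.93,0.95,-0.6,0,0,0],[0.5,1.95,1.83,-1.22,0,0,0],[0.5,3.07,2.54,-1.92,0,0,0],[0.5,4.27,3.05,-2.66,0,0,0],[0.5,5.1,3.26,-3.18,0,0,0]]]'
python3 pk.py
```

```text
time_s: 11.63
eef_pos: [0.6278, -0.0963, 0.2238]
eef_rot: [0.873, -0.024, 0.485, 0.038]
ft_force: [0.1, -12.2, 2.4]
width: 0.0148
t 11.6333 [  0.1 -12.2   2.4] 0.0148
rel mm [  0.39041467  88.89713642 -82.66510245] theta 1.396954241005731 r 0.09837130924514995
0.7 [-5.05 -3.28  3.11]
0.85 [-4.17 -2.2   2.55]
1.0 [-3.16 -1.29  1.92]
1.15 [-2.04 -0.57  1.23]
1.3 [-0.85 -0.06  0.48]
1.4 [-0.02  0.17 -0.03]
1.5 [ 0.82  0.29 -0.56]
1.571 [ 1.42  0.32 -0.93]
```

```bash
python3 -m pendant '[[[0.5,0.5,0,-0.3,0,0,0],[0.5,0.9,0.05,-0.55,0,0,0],[0.5,1.3,0.05,-0.8,0,0,0],[0.5,1.6,0.05,-1.0,0,0,0],[0.5,1.6,0.05,-1.0,0,0,0]]]'
python3 pk.py
python3 - <<'E'
from fit import *
from plan import *
for n in('side','scene'):
    w=cloud(grab(n,n+'16'))
    print(n,np.round(fit_board(w,[*BRD,1.5])[0],4))
E
```

```text
time_s: 12.05
eef_pos: [0.6303, -0.096, 0.2098]
eef_rot: [0.876, -0.025, 0.481, 0.037]
ft_force: [-11.8, -2.7, 21.0]
width: 0.0146
t 12.05 [-11.8  -2.7  21. ] 0.0146
rel mm [  2.86287519  88.98347267 -96.61677757] theta 1.5392172959661654 r 0.09702331557618893
0.7 [-6.33 -3.31  3.68]
0.85 [-5.45 -2.24  3.13]
1.0 [-4.45 -1.32  2.49]
1.15 [-3.34 -0.6   1.78]
1.3 [-2.15 -0.08  1.03]
1.4 [-1.33  0.15  0.51]
1.5 [-0.49  0.27 -0.03]
1.571 [ 0.1   0.3  -0.41]
side [ 0.681  -0.0803  0.0869  1.5858]
scene [ 0.6792 -0.0792  0.087   1.5918]
```

View pics/side16.png

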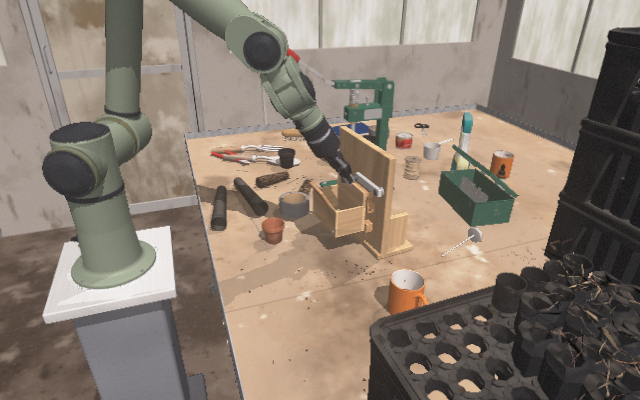

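The bar is level and on its stop: it fits at about 1.58, and the force rose to 21 N. I'll release and retreat along the tool.

```bash
python3 -m pendant '[[[1.5,0,0,0,0,0,0],[2.5,0,0,0,0,0,0],[3.2,0,0,0,0,0,0],[3.2,0,0,0,0,0,0],[3.2,0,0,0,0,0,0]]]' 
python3 -m pendant '[[[3.2,-1,0,0,0,0,0],[3.2,-3,0,0,0,0,0],[3.2,-6,0,0,0,0,0],[3.2,-9.5,0,0,0,0,0],[3.2,-12,0,0,0,0,0]]]' 
python3 -m pendant '[[[3.2,-2.5,0,-1,0,0,0],[3.2,-5,0,-3,0,0,0],[3.2,-7,0,-5,0,0,0],[3.2,-7,0,-5,0,0,0],[3.2,-7,0,-5,0,0,0]]]' 
python3 chk.py 17
python3 - <<'E'
from fit import *
from plan import *
for n in('side','scene'):
    w=cloud(load(n)); print(n,np.round(fit_board(w,[*BRD,1.5])[0],4))
    p=w.reshape(-1,3); p=p[np.isfinite(p[:,0])]
    for nm,c in(('pot',(.438,-.025)),('tape',(.545,.12)),('mug',(.65,-.41))):
        k=p[(np.hypot(p[:,0]-c[0],p[:,1]-c[1])<.075)&(p[:,2]>.03)&(p[:,2]<.1)]; print(nm,np.round(np.median(k,0),3))
a=cv2.imread('pics/side17.png')[110:270,270:430]; b=cv2.imread('pics/scene17.png')[120:300,180:340]
cv2.imwrite('pics/z17.png',np.hstack([cv2.resize(a,(400,400),interpolation=2),cv2.resize(b,(400,400),interpolation=2)]))
E
```

```text
time_s: 12.57
eef_pos: [0.63, -0.0949, 0.2092]
eef_rot: [0.875, -0.025, 0.481, 0.038]
ft_force: [-0.4, -0.6, -0.2]
width: 0.032
time_s: 12.98
eef_pos: [0.5648, -0.0996, 0.3127]
eef_rot: [0.876, -0.025, 0.481, 0.039]
ft_force: [1.0, -1.0, -0.1]
width: 0.0322
time_s: 13.4
eef_pos: [0.4847, -0.1068, 0.3461]
eef_rot: [0.876, -0.025, 0.48, 0.038]
ft_force: [0.3, -0.5, 0.7]
width: 0.0318
t 13.4 [ 0.4847 -0.1068  0.3461] [ 0.3 -0.5  0.7]
side strip top z 185.2 (home 185) slopes deg [ 4.8 -0.2] y ext [-83.2  70.4] front x -111.9 (home -112) yaw 0.13 lean 0.33 deg
scene strip top z 184.9 (home 185) slopes deg [ 3.  -1.6] y ext [-78.4  76.8] front x -111.7 (home -112) yaw -0.18 lean 0.16 deg
side [ 0.6811 -0.0801  0.0863  1.5753]
pot [ 0.439 -0.017  0.048]
tape [0.547 0.108 0.044]
mug [ 0.653 -0.419  0.067]
scene [ 0.6793 -0.0792  0.0883  1.5831]
pot [ 0.438 -0.032  0.047]
tape [0.545 0.136 0.045]
mug [ 0.647 -0.388  0.068]
```

View pics/z17.png

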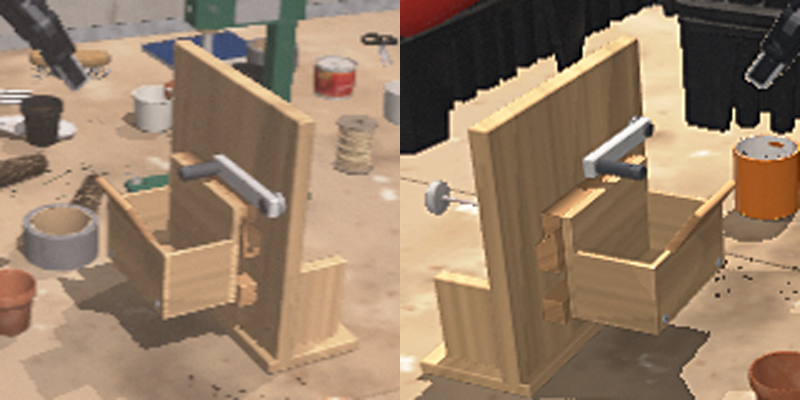

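The picture shows the bin flush and upright, the keeper level across its back, the gripper clear, and the pot, mug and tape untouched. I'll hand in.

```bash
python3 -c "
from station import env
print(env.job_done())"
```

```text
the job is handed in; nothing more can be done
None
```

The bin is hung home on the cleat and the keeper bar is down over its back. I handed the job in at about 13.5 s of robot time.

**What I did:** I pinched the bin by its handle tab and leaned it 15° over the cleat. I lowered it, brought it upright and let go. Only then did I take the peg, swing the keeper along its arc to its stop, let go and back the gripper well clear.

**Last checks:**

| Check | Measured | Home |
|---|---|---|
| Top of the bin's strip | 185 mm above the bench | 185 mm |
| Bin front, from the board face | 112 mm | 112 mm |
| Lean and yaw | 0.3° or less | 0° |
| Centring on the cleat | within about 1 mm | 0 |
| Keeper angle | 1.575 to 1.583 rad | 1.571 rad (its stop) |

- **Keeper:** the readings are slightly past the stop, which is within camera error. The force also rose to 21 N as the bar came up against it.
- **Other objects:** I never moved the pot, mug or tape. They look unmoved in the last pictures; I did not compare their positions in numbers.

**What disagreed:**
- **Bin model:** the back plate measured about 11 to 12 mm thick, but I had assumed 6 mm. My bin fit was therefore about 4 to 5 mm off toward the robot, and setting the bin upright pressed it briefly against the cleat and batten with about 55 N at the wrist. I then corrected the tilt and seating from direct measurements of the bin.
- **Last height check:** the strip-top slope reading (3 to 5°) and its side-to-side extent were spoiled by the keeper bar passing through that region. The tilt and centring figures come from the front wall and from the check just before the keeper was moved.

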